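# Draw a sawn stone slab out of its cradle and lay it in the tray

### The arm

A 6-joint arm with a two-finger parallel gripper is mounted at the origin on the work surface. World frame = base frame: x ahead of the robot, y to its left, z up, the work surface at z = 0. Lengths are in mm, angles in rad, forces in N, time in s.
With the tool pointing down it reaches from about 275 to 1000 mm from the base axis. Payload 8.4 kg.
Tool frame: the origin (TCP) lies between the finger pads; the fingertips stand manip.tcp_to_tips ahead of it and the grasp point (between the pads) lies 5 mm behind it (manip.tcp_to_tips is the distance from the TCP to the fingertips, in mm); z points along the fingers, y is the line along which they close (so a half turn about z gives the same grasp; the last joint's range is limited). The gripper opens to 85 mm and grips with 20 to 120 N. Pads are 22 mm wide; open, the fingers measure 114 mm over their backs; the gripper's body (76 mm by 85 mm) begins 54 mm behind the grasp point. The pads swing forward as they close: fully open they stand 13 mm farther back than shut.
Start: joints at [-1.342, 0.353, 1.633, -0, 1.155, -0.002], TCP at [142.971, -608.43, 245.281] pointing down, gripper open.
Joint ranges: [-2.63, 2.63], [-0.92, 2.1], [0.06, 2.66], [-1.3, 4.44], [0, 2.69], [-3.02, 3.02]. Speed limits (rad/s): [2.22, 2.22, 2.79, 3.14, 3.14, 3.14].

### API

Orientations are given as a unit quaternion [x, y, z, w].
In Python, from plant import monitor, optics, order, manip gives the robot as it stands.
- The arm moves only by the tool play_rows, never from a script. Its arguments are lists of equal length, an entry for each row: "claw": the finger opening in mm, from 0 to 85.4; "linear": the shift along the tool's x, y, z in units of 25 mm (1.0 is 25 mm), a list of three; "spin": the turn about the tool's z in units of 8 degrees (1.0 is 8 degrees). In form: {"claw": [claw, ...], "linear": [[x, y, z], ...], "spin": [spin, ...]}. A call has exactly 10 rows; each row is the pose to reach, as a shift and turn from the pose commanded when the call began, along the tool's axes at that moment; what a row does not reach only later rows make up. A row lasts 1/8 s, in which the tool goes at most 62.5 mm and 10.7 degrees, less where a joint would pass 70% of its speed; a pose out of reach is approached as far as the arm can. A call with a gripper value outside its range is refused whole. The fingers move at their own pace and stop on an object; "newtons" is the grip in N (left out, the last holds). Time passes only in rows, so rows that repeat a pose let the fingers close, or fill a call up. It gives the time, the measured TCP pose, the force, the opening and the grip force at its end, in the units of the state.
- monitor.get_obs(): the state, without advancing time (a new reading comes with each control period).
- optics.grab_frame(name): name is "scene" or "top" or "wrist"; returns (picture, depth): 384x512x3 uint8, red, green, blue; 384x512 float32, mm along the optical axis (not along the pixel's ray), 0 where there is no reading.
- optics.get_calibration(name): a dict with "vfov" (degrees; the focal length in pixels is half the picture's height over the tangent of half this angle, whatever the lens; pixels are square), "cx", "cy" (the principal point, pixels), "k1" (the pictures are not rectified: a ray, as slopes to the right and down, at radius r is drawn at 1 + k1 r^2 times it, then the intrinsics apply), "R" (3x3) and "t" (3): a world point X has camera coordinates R X + t. Camera axes: x right, y down, z forward; pixel columns grow to the right and rows downward; lengths in mm; the calibration is good to about 2 mm. A picture is of the moment at which its call begins: read the wrist's pose just before it. get_calibration takes no time and is no camera call; for the wrist camera it gives the pose at the moment of the call.
- order.hand_in(): hands the job in; it is judged then, once.
The state is a dict: "t": time; "q": joint angles; "qvel": joint speeds; "tau": joint torques, N m; "eef_pos": TCP position; "ee_rot": TCP orientation; "contact_force": force on the tool from outside, world axes, zero at the start; "ft_torque": the same for the moment, N m; "gripper_width": opening from 0.0 (shut) to 1.0 (fully open); "finger_force": force on a finger pad.
Only numpy, scipy, OpenCV 4.12 (cv2) and the standard library are available. Lean on these libraries where they do the work, as an engineer would, in place of code of your own. Each camera call takes 0.05 s, during which the arm holds its last target. There are 200 camera calls.

### The job

Take the sawn stone slab out of its steel cradle: since its sides are buried in the channel, press lightly on its top and draw it out through the channel's open end until that end overhangs enough to pinch, while the slab still lies flat on the cradle, then pinch the overhang by its two long sides, lift it clear and lay it down gently, flat on the floor of the white tray, and let go. The stone is brittle: never press it hard against cradle or tray, do not let it tip off or fall, and leave the rough stone, the jar and the hammer where they are.

Things in the scene. Friction and masses are not known exactly. Their poses are not given: they have to be found in the camera images.
- slab_center (a point): centre (half-way up) of the loose sawn slab of grey-green stone, 130 long (its x axis) x 56 wide (y) x 9 mm thick (z), 0.13 to 0.23 kg. It starts lying flat in the cradle's channel, its x axis along the channel, its near end 3 to 8 mm inside the open end. Pinched by its end it sags unless the pinch is firm (about 50 N); such a pinch does not harm it.
- cradle_mouth (a point): point on the floor of the cradle's channel, mid-width, at the very edge of its open end, 40 mm above the bench. +x points from the mouth into the channel, -x out over the open bench, z up. The mouth roughly faces the robot. The channel is 64 mm wide, 9 mm deep and 140 mm long; its far end is walled, too close behind the slab for a finger.
- tray_in (a point): centre of the inner floor of the shallow white plastic tray fixed to the bench, floor 5 mm above the bench; outside 250 (its x) x 150 (y) x 28 mm high, walls 5 mm thick.
- slab: the same slab, origin at the centre of its underside, axes as the point's.
- cradle: the cradle: a dark steel block fixed to the bench, 150 long (x) x 104 wide (y) x 49 mm high, origin under its centre (75 mm in +x of the mouth), axes as the mouth's. Its side walls, 20 mm wide, are just as high as the slab's top face. Steel and stone are hard and do not give when pressed; the fingertips grip the stone better than the steel does.
- tray: the same tray, origin under its centre at bench height.
- nodule: bystander: loose lump of rough stone, about 70 mm across and 62 mm high, origin at its underside.
- jar: bystander: closed jar, 54 mm across, 70 mm high, origin at its underside.
- hammer: bystander: loose hammer lying on the bench, handle towards the robot, about 280 mm long, origin at its underside.
Mind the look-alikes: they are no part of the job. Of the things that look like the slab, the smaller one is meant. There is more than one size of the cradle; the one meant has the size given above.

How it is judged (in metres and radians):
On the way, in this order (a step that is already met when the one before it is completed fails the run):
1. the slab, still lying flat on the cradle, overhangs the open end by more than 22 mm (x of slab_center in the frame of cradle_mouth between 0 and 0.043 m and angle between slab_center's own z axis and vertical below 0.06 rad and z of slab_center in the frame of cradle_mouth below 0.008 m and contact force between slab and cradle above 0.5 N), for 0.2 s.
2. the slab is lifted clear of the cradle (height (world z) of slab_center above 0.07 m), for 0.1 s.
At the end, for the whole second after the job is handed in: the slab lies flat on the tray's floor (centre within 75 mm of the floor's centre and less than 8 mm above the floor, tilt under 0.06 rad), carried by the tray, at rest and let go (z of slab_center in the frame of tray_in between 0 and 0.008 m and horizontal distance between slab_center and tray_in below 0.075 m and angle between slab_center's own z axis and vertical below 0.06 rad and linear speed of slab below 0.02 m/s and contact force between slab and tray above 0.5 N); the robot touches nothing.
It fails at once if the slab is pressed against the cradle with more than 40 N (contact force between slab and cradle above 40 N).
It fails at once if the slab is pressed or dropped onto the tray with more than 40 N (contact force between slab and tray above 40 N).
It fails at once if the slab tips over by more than 0.8 rad (angle between slab_center's own z axis and vertical above 0.8 rad).
It fails at once if the slab falls onto the bench (height (world z) of slab_center below 0.025 m and horizontal distance between slab_center and tray_in above 0.1 m).
It fails at once if the rough stone, the jar or the hammer is moved by more than 20 mm (distance of any of nodule, jar, hammer from where it was at the start of the episode above 0.02 m).
It also fails if it takes over 61 s, if anything falls off the work surface, if the arm or the gripper's body presses on something with over 40 N, if the wrist force passes 120 N, or if a joint passes its speed limit or range.

## Working session

There is one attempt and no reset: what is moved stays moved. The work goes in short steps, Python scripts to look and compute and a tool call to move; the robot and the scene stay as the last step left them, time stands still between calls to the robot, and variables do not carry over. Pictures are saved under pics/ and viewed, at most 10 in all, crops included, and the job is handed in when it is done.

Besides the shell and the picture viewer there is one more tool, called after ">>>" by a JSON object that holds its "fn" and its "kwargs". play_rows: Moves the arm, as the interface text tells. Its arguments: {"type":"object","properties":{"claw":{"type":"array","items":{"type":"number"}},"linear":{"type":"array","items":{"type":"array","items":{"type":"number"}}},"spin":{"type":"array","items":{"type":"number"}},"newtons":{"type":"number"}},"required":["claw","linear","spin"]}

```bash
mkdir -p pics
cat > h.py <<'E'
import numpy as np, cv2
from plant import monitor, optics, order, manip
def grab(n):
    c=optics.get_calibration(n); p,d=optics.grab_frame(n); return p,d,c
def K(c):
    f=192/np.tan(np.radians(c["vfov"])/2); return f
def ray(c,u,v):
    f=K(c); xd=(u-c["cx"])/f; yd=(v-c["cy"])/f; x,y=xd,yd
    for _ in range(20):
        s=1+c["k1"]*(x*x+y*y); x,y=xd/s,yd/s
    R=np.array(c["R"]); t=np.array(c["t"]); return -R.T@t, R.T@np.array([x,y,1.0])
def onplane(c,u,v,z):
    o,d=ray(c,u,v); return o+d*(z-o[2])/d[2]
def fromdepth(c,u,v,dep):
    o,d=ray(c,u,v); return o+d*dep
def proj(c,X):
    f=K(c); p=np.array(c["R"])@np.array(X,float)+np.array(c["t"]); x,y=p[:2]/p[2]; s=1+c["k1"]*(x*x+y*y)
    return x*s*f+c["cx"],y*s*f+c["cy"]
def save(n,p): cv2.imwrite("pics/"+n,cv2.cvtColor(p,cv2.COLOR_RGB2BGR))
E
python3 - <<'E'
from h import *
print(manip.tcp_to_tips, monitor.get_obs()["t"])
for n in("top","scene"):
    p,d,c=grab(n); save(n+"0.png",p); np.savez(n+"0.npz",p=p,d=d,**c); print(n,c)
E
```

```text
14.0 0.0
top {'vfov': 57.758423278968706, 'cx': 261.2173632742364, 'cy': 188.7652111513465, 'k1': -0.02084112018427089, 'R': array([[-0.00850759, -0.99936952,  0.03447007],
       [-0.99433712,  0.00480299, -0.10616323],
       [ 0.10593073, -0.03517806, -0.99375107]]), 't': array([-104.16940719,  589.66115087,  806.23071277])}
scene {'vfov': 46.79201841462677, 'cx': 253.09944389182806, 'cy': 191.68054475086953, 'k1': 0.03070048744176445, 'R': array([[-0.05671544,  0.99814812,  0.02199287],
       [ 0.63400243,  0.05302366, -0.77151112],
       [-0.77124852, -0.02981306, -0.6358356 ]]), 't': array([ 131.01091992, -292.14655335, 1647.48778451])}
```

View pics/top0.png

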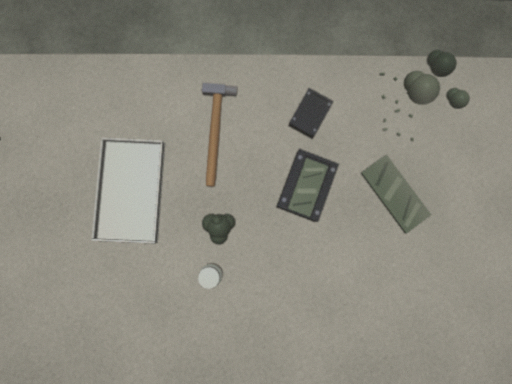

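View pics/scene0.png

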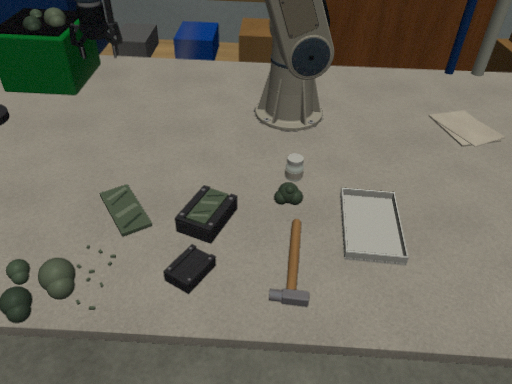

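Top view: the slab in the cradle is at (308,186), with its mouth at the lower left. The loose, larger slab at (395,195) is a look-alike. The dark block at (311,113) is smaller and empty, so it is a decoy too. The tray is at (130,190), the hammer at (215,135), the nodule at (218,227) and the jar at (208,277). I'll measure next and confirm in a crop.

```bash
cat > m.py <<'E'
from h import *
p,d,c=grab("top")
hsv=cv2.cvtColor(p,cv2.COLOR_RGB2HSV)
def rect(mask,z,name,roi):
    m=np.zeros_like(mask); x0,y0,x1,y1=roi; m[y0:y1,x0:x1]=mask[y0:y1,x0:x1]
    cs,_=cv2.findContours(m,cv2.RETR_EXTERNAL,cv2.CHAIN_APPROX_NONE); k=max(cs,key=cv2.contourArea)
    P=np.array([onplane(c,*q[0],z)[:2] for q in k],np.float32)
    r=cv2.minAreaRect(P); b=cv2.boxPoints(r); print(name,"ctr",np.round(r[0],1),"size",np.round(r[1],1),"box",np.round(b).tolist(),"px",cv2.boundingRect(k)); return b
dark=(p.max(2)<62).astype(np.uint8)*255
green=((p[...,1].astype(int)-p[...,0]>5)&(p[...,1]>55)).astype(np.uint8)*255
white=((p.min(2)>150)).astype(np.uint8)*255
roi=(270,140,345,228)
rect(dark|green,49,"cradle",roi)
rect(green,49,"slab",roi)
rect(green,9,"bigslab",(355,150,435,240))
rect(dark,40,"small cradle",(285,85,335,140))
rect(white,28,"tray rim",(85,130,170,250))
for n,u,v in(("top",308,186),("tray",130,190),("bench",250,300)):
    print(n,fromdepth(c,u,v,d[v,u]).round(1))
w=cv2.resize(p[140:230,265:345],None,fx=6,fy=6,interpolation=cv2.INTER_CUBIC); save("crop.png",w)
E
python3 m.py
```

```text
cradle ctr [ 595.1 -216.7] size [ 98.5 146.8] box [[509.0, -235.0], [645.0, -290.0], [682.0, -199.0], [546.0, -143.0]] px (277, 152, 57, 69)
slab ctr [ 592.3 -217.7] size [ 58.1 131.5] box [[521.0, -222.0], [644.0, -268.0], [664.0, -214.0], [541.0, -167.0]] px (288, 158, 40, 58)
bigslab ctr [ 577.9 -446.7] size [187.1  79. ] box [[479.0, -468.0], [524.0, -533.0], [677.0, -426.0], [632.0, -361.0]] px (362, 157, 61, 76)
small cradle ctr [ 735.4 -208.1] size [63.5 15.8] box [[714.0, -233.0], [728.0, -240.0], [757.0, -183.0], [743.0, -176.0]] px (290, 123, 24, 15)
tray rim ctr [585.1 213.6] size [146.  238.9] box [[462.0, 147.0], [700.0, 134.0], [708.0, 280.0], [470.0, 293.0]] px (92, 142, 70, 101)
top [ 593.5 -219.3   47.5]
tray [590.4 214.7   5.3]
bench [320.9 -79.7  -1.3]
```

View pics/crop.png

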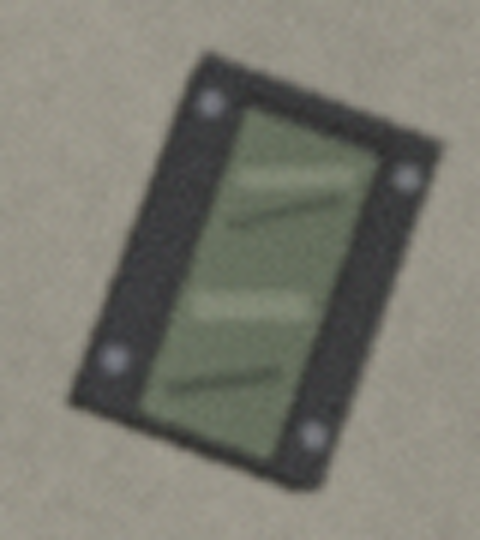

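The crop confirms it: the green-grey slab is in the 150x104 cradle, and its near end is just inside the lower-left edge. I'll work out the first move.

```bash
cat >> h.py <<'E'
from scipy.spatial.transform import Rotation as Ro
def go(X,yawx=None):
    """shift in units along tool axes to world TCP X; spin units to make tool y perpendicular to heading yawx(deg)"""
    s=monitor.get_obs(); R=Ro.from_quat(s["ee_rot"]).as_matrix(); e=np.array(s["eef_pos"])
    L=R.T@(np.array(X)-e)/25; a=0
    if yawx is not None:
        w=np.array([-np.sin(np.radians(yawx)),np.cos(np.radians(yawx)),0]); y=R.T@w
        a=np.degrees(np.arctan2(-y[0],y[1])); a=(a+90)%180-90
    print("t",s["t"],"eef",e.round(1),"q",np.round(s["q"],2),"F",np.round(s["contact_force"],2),"w",s["gripper_width"],"linear",L.round(3),"spin",round(a/8,3)); print(R.round(3).tolist())
E
python3 -c "
from h import *
go([540,-195,240],-21.5)"
```

```text
t 0.15 eef [ 142.9 -608.1  244.7] q [-1.34  0.35  1.63  0.    1.16 -0.  ] F [ 0.49  0.69 -0.22] w 1.0007019673741695 linear [ 19.242 -12.451   0.202] spin 4.341
[[0.973, 0.229, -0.0], [0.229, -0.973, 0.001], [0.0, -0.001, -1.0]]
```

>>> {"fn": "play_rows", "kwargs": {"claw": [85, 85, 85, 85, 85, 85, 85, 85, 85, 85], "linear": [[1, -0.6, 0], [3, -2, 0], [5, -3.2, 0.1], [7.5, -4.8, 0.1], [10, -6.4, 0.1], [12.5, -8, 0.1], [15, -9.6, 0.2], [17, -11, 0.2], [18.6, -12, 0.2], [19.2, -12.4, 0.2]], "spin": [0.2, 0.6, 1.1, 1.7, 2.3, 2.9, 3.5, 4, 4.2, 4.34]}}

```text
t: 1.4
eef_pos: [540.7, -194.7, 240.2]
ee_rot: [0.982, -0.186, 0.0, -0.0]
contact_force: [0.6, -1.0, 0.5]
gripper_width: 0.992
finger_force: 0.0
```

Run:
```python
from h import *
p,d,c=grab("wrist"); save("w1.png",p); np.savez("w1.npz",p=p,d=d,**c)
for X in([531,-195,49],[654,-241,49],[592,-218,49]): print(proj(c,X))
print(monitor.get_obs()["contact_force"])
```

```text
(np.float64(254.2644609673683), np.float64(179.23061396526109))
(np.float64(252.59795656748216), np.float64(62.248608461353996))
(np.float64(253.64549302060334), np.float64(125.10440526386202))
[ 2.58313179  2.87807122 -0.10551711]
```

View pics/w1.png

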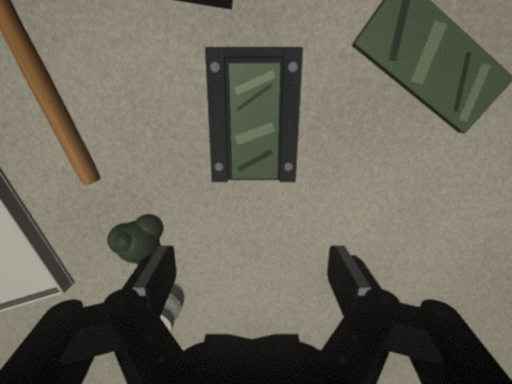

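Wrist view: the slab spans about cols 228-280, rows 62-179, in the cradle at cols 205-302, rows 47-182. It is nearly aligned with the tool. I'll fit it.

Run:
```python
from h import *
z=np.load("w1.npz"); p=z["p"];c={k:z[k] for k in z.files}
green=((p[...,1].astype(int)-p[...,0]>5)&(p[...,1]>45)).astype(np.uint8)*255
dark=(p.max(2)<70).astype(np.uint8)*255
def rect(m0,zz,roi,n):
    m=np.zeros_like(m0);x0,y0,x1,y1=roi;m[y0:y1,x0:x1]=m0[y0:y1,x0:x1]
    m=cv2.morphologyEx(m,cv2.MORPH_CLOSE,np.ones((5,5)))
    cs,_=cv2.findContours(m,cv2.RETR_EXTERNAL,cv2.CHAIN_APPROX_NONE);k=max(cs,key=cv2.contourArea)
    P=np.array([onplane(c,*q[0],zz)[:2] for q in k],np.float32)
    r=cv2.minAreaRect(P);b=cv2.boxPoints(r);
    e=[b[1]-b[0],b[2]-b[1]];L=max(e,key=np.linalg.norm);a=np.degrees(np.arctan2(L[1],L[0]));a=(a+90)%180-90
    u=np.array([np.cos(np.radians(a)),np.sin(np.radians(a))]);C=np.array(r[0]);l=max(r[1])
    print(n,"ctr",C.round(1),"size",np.round(r[1],1),"yaw",round(a,2),"near end",(C-u*l/2).round(1),cv2.boundingRect(k))
rect(green,49,(215,50,292,195),"slab"); rect(dark|green,49,(195,35,312,195),"cradle")
```

```text
slab ctr [ 593.1 -218.9] size [ 57.4 130.4] yaw -20.98 near end [ 532.2 -195.6] (228, 62, 53, 117)
cradle ctr [ 598.3 -220.2] size [102.8 148.3] yaw -21.49 near end [ 529.3 -193. ] (206, 47, 96, 135)
```

```bash
python3 -c "
from h import *
go([604,-223,75],-21.3)"
```

```text
t 1.45 eef [ 544.  -191.5  240.3] q [-0.34  0.28  1.75  0.    1.11  1.6 ] F [ 2.58  2.88 -0.11] w 0.9973475998382233 linear [2.684 0.31  6.614] spin -0.024
[[0.93, -0.366, 0.003], [-0.366, -0.93, 0.002], [0.002, -0.003, -1.0]]
```

>>> {"fn": "play_rows", "kwargs": {"claw": [60, 30, 8, 8, 8, 8, 8, 8, 8, 8], "linear": [[0.5, 0.05, 0.5], [1.2, 0.1, 1.5], [2, 0.1, 2.8], [2.6, 0.15, 4], [2.75, 0.15, 5], [2.75, 0.15, 5.8], [2.75, 0.15, 6.4], [2.75, 0.15, 6.6], [2.75, 0.15, 6.6], [2.75, 0.15, 6.6]], "spin": [0, 0, 0, 0, 0, 0, 0, 0, 0, 0]}}

```text
t: 2.7
eef_pos: [602.5, -225.7, 76.2]
ee_rot: [0.982, -0.186, 0.001, 0.0]
contact_force: [-0.7, -0.3, -0.1]
gripper_width: 0.091
finger_force: 0.0
```

```bash
python3 -c "
from h import *
go([604,-223,63],-21.3)"
```

```text
t 2.7 eef [ 602.5 -225.7   76.2] q [-0.36  0.57  1.71 -0.    0.86  1.59] F [-0.74 -0.34 -0.12] w 0.09145239426263112 linear [ 0.016 -0.122  0.529] spin -0.023
[[0.93, -0.366, 0.001], [-0.366, -0.93, -0.001], [0.002, -0.0, -1.0]]
```

>>> {"fn": "play_rows", "kwargs": {"claw": [8, 8, 8, 8, 8, 8, 8, 8, 8, 8], "linear": [[0, -0.05, 0.1], [0, -0.1, 0.2], [0, -0.1, 0.3], [0, -0.1, 0.36], [0, -0.1, 0.4], [0, -0.1, 0.42], [0, -0.1, 0.44], [0, -0.1, 0.46], [0, -0.1, 0.48], [0, -0.1, 0.48]], "spin": [0, 0, 0, 0, 0, 0, 0, 0, 0, 0]}}

```text
t: 3.95
eef_pos: [602.9, -223.2, 63.4]
ee_rot: [0.982, -0.187, 0.0, 0.0]
contact_force: [-0.6, 0.4, 2.7]
gripper_width: 0.097
finger_force: 0.7
```

>>> {"fn": "play_rows", "kwargs": {"claw": [8, 8, 8, 8, 8, 8, 8, 8, 8, 8], "linear": [[0, 0, 0.01], [0, 0, 0.02], [0, 0, 0.03], [0, 0, 0.03], [0, 0, 0.03], [0, 0, 0.03], [0, 0, 0.03], [0, 0, 0.03], [0, 0, 0.03], [0, 0, 0.03]], "spin": [0, 0, 0, 0, 0, 0, 0, 0, 0, 0]}}

```text
t: 5.2
eef_pos: [602.9, -223.2, 63.3]
ee_rot: [0.982, -0.186, 0.0, 0.0]
contact_force: [-2.4, 0.6, 8.5]
gripper_width: 0.091
finger_force: 4.5
```

>>> {"fn": "play_rows", "kwargs": {"claw": [8, 8, 8, 8, 8, 8, 8, 8, 8, 8], "linear": [[0, 0, 0.01], [-0.05, 0, 0.01], [-0.12, 0, 0.01], [-0.2, 0, 0.01], [-0.3, 0, 0.01], [-0.4, 0, 0.01], [-0.5, 0, 0.01], [-0.6, 0, 0.01], [-0.6, 0, 0.01], [-0.6, 0, 0.01]], "spin": [0, 0, 0, 0, 0, 0, 0, 0, 0, 0]}}

```text
t: 6.45
eef_pos: [590.4, -218.3, 63.4]
ee_rot: [0.982, -0.187, 0.002, 0.0]
contact_force: [1.7, -0.6, 7.4]
gripper_width: 0.094
finger_force: 3.5
```

```bash
cat > ov.py <<'E'
from h import *
import sys
p,d,c=grab("wrist"); 
save(sys.argv[1],p)
green=((p[...,1].astype(int)-p[...,0]>5)&(p[...,1]>45)).astype(np.uint8)*255
# keep pixels that fall near the slab on plane z=49
m=np.zeros_like(green); u=np.array([.932,-.363]); v=np.array([.363,.932]); M=np.array([528.4,-193.])
ys,xs=np.nonzero(green); S=[]
for x,y in zip(xs,ys):
    q=onplane(c,x,y,49)[:2]-M; a,b=q@u,q@v
    if -90<a<150 and abs(b)<36: S.append((a,b))
S=np.array(S); print(len(S), "x range",np.percentile(S[:,0],[0.3,99.7]).round(1),"y",np.percentile(S[:,1],[1,99]).round(1))
s=monitor.get_obs(); e=np.array(s["eef_pos"]); print("eef in mouth frame",((e[:2]-M)@u).round(1),((e[:2]-M)@v).round(1),e[2].round(1),np.round(s["contact_force"],1),s["t"])
E
python3 ov.py w2.png
```

```text
10712 x range [ -2.8 122.9] y [-28.2  27. ]
eef in mouth frame 66.9 -1.0 63.4 [ 2.5 -0.9  7.1] 6.5
```

>>> {"fn": "play_rows", "kwargs": {"claw": [8, 8, 8, 8, 8, 8, 8, 8, 8, 8], "linear": [[-0.08, 0, 0.01], [-0.2, 0, 0.01], [-0.35, 0, 0.01], [-0.5, 0, 0.01], [-0.65, 0, 0.01], [-0.8, 0, 0.01], [-0.95, 0, 0.01], [-1, 0, 0.01], [-1, 0, 0.01], [-1, 0, 0.01]], "spin": [0, 0, 0, 0, 0, 0, 0, 0, 0, 0]}}

```text
t: 7.75
eef_pos: [567.6, -209.3, 63.3]
ee_rot: [0.982, -0.186, 0.002, 0.0]
contact_force: [1.6, -1.5, 8.2]
gripper_width: 0.093
finger_force: 4.1
```

```bash
python3 ov.py w3.png
```

```text
10898 x range [-27.2 129.3] y [-28.2  27.2]
eef in mouth frame 42.4 -0.9 63.3 [ 1.7 -0.5  8.4] 7.8
```

View pics/w3.png

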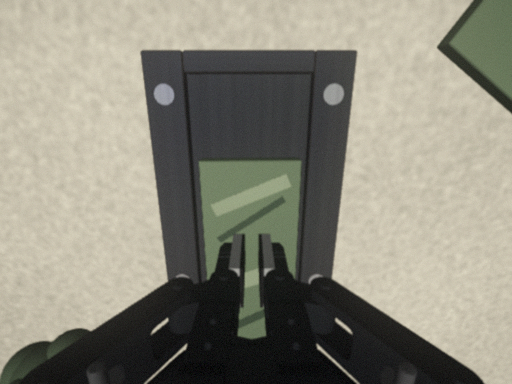

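The slab is following the fingers. Its far edge is at row 160, and the channel behind it is empty. One more pull, then lift off.

>>> {"fn": "play_rows", "kwargs": {"claw": [8, 8, 8, 8, 8, 8, 8, 8, 8, 8], "linear": [[-0.05, 0, 0], [-0.15, 0, 0], [-0.28, 0, 0], [-0.4, 0, 0], [-0.52, 0, 0], [-0.6, 0, 0], [-0.6, 0, 0], [-0.6, 0, 0], [-0.6, 0, -0.03], [-0.6, 0, -0.1]], "spin": [0, 0, 0, 0, 0, 0, 0, 0, 0, 0]}}

```text
t: 9.05
eef_pos: [551.0, -202.8, 64.2]
ee_rot: [0.982, -0.186, -0.001, -0.0]
contact_force: [-0.7, 0.9, 0.4]
gripper_width: 0.097
finger_force: 0.0
```

```bash
python3 ov.py w4.png; python3 -c "
from h import *
M=np.array([528.4,-193]);u=np.array([.932,-.363])
P=M+u*-55
go([P[0],P[1],140],-21.3)"
```

```text
11245 x range [-46.4 132.5] y [-28.2  27.3]
eef in mouth frame 24.7 -0.9 64.4 [ 0.3 -0.3 -0.6] 9.1
t 9.1 eef [ 551.  -202.8   64.4] q [-0.36  0.52  1.84  0.    0.78  1.59] F [ 0.34 -0.28 -0.56] w 0.09756114138907629 linear [-3.191 -0.025 -3.022] spin -0.025
[[0.93, -0.366, -0.001], [-0.366, -0.93, 0.0], [-0.001, 0.0, -1.0]]
```

>>> {"fn": "play_rows", "kwargs": {"claw": [8, 8, 40, 85, 85, 85, 85, 85, 85, 85], "linear": [[0, 0, -0.5], [0, 0, -1.2], [-0.5, 0, -1.6], [-1, 0, -1.6], [-1.5, 0, -1.6], [-1.79, 0, -1.6], [-1.79, 0, -1.6], [-1.79, 0, -1.6], [-1.79, 0, -1.6], [-1.79, 0, -1.6]], "spin": [0, 0, 0, 0, 0, 0, 0, 0, 0, 0]}}

```text
t: 10.35
eef_pos: [510.2, -186.7, 104.4]
ee_rot: [0.982, -0.187, 0.0, -0.0]
contact_force: [0.8, 0.0, -0.2]
gripper_width: 0.992
finger_force: 0.0
```

```bash
python3 ov.py w5.png; python3 -c "
from h import *
M=np.array([528.4,-193]);u=np.array([.932,-.363])
P=M+u*-20-.5*np.array([.363,.932])
go([P[0],P[1],40],-21.3)
p,d,c=grab('scene'); save('s5.png',cv2.resize(p[170:260,160:300],None,fx=5,fy=5,interpolation=2))"
```

```text
14218 x range [-48.7  80.2] y [-27.9  26.8]
eef in mouth frame -19.3 -0.7 104.5 [0.7 0.1 0. ] 10.4
t 10.4 eef [ 510.2 -186.7  104.5] q [-0.35  0.41  1.92 -0.    0.81  1.59] F [0.69 0.15 0.02] w 0.9979212996549572 linear [-0.028 -0.01   2.578] spin -0.024
[[0.93, -0.366, -0.0], [-0.366, -0.93, 0.0], [-0.0, 0.0, -1.0]]
```

View pics/w5.png

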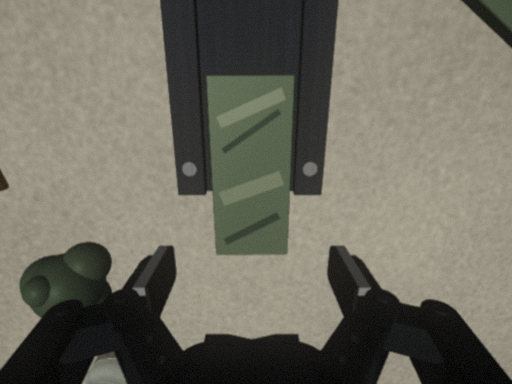

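View pics/s5.png

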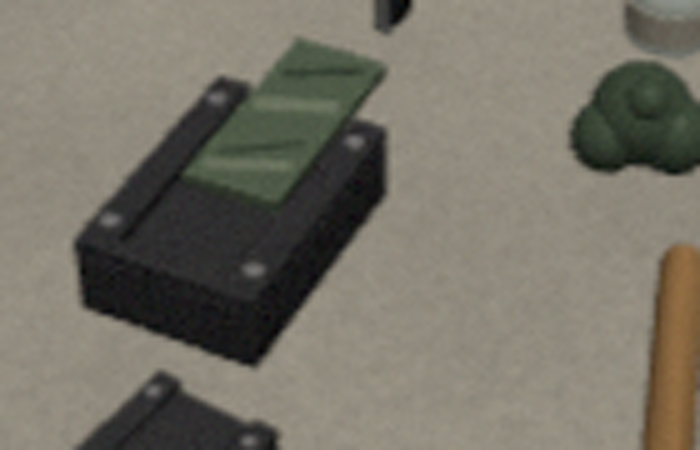

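Both views show the slab flat, overhanging the mouth by about 49 mm (rows 195-254 in the wrist view), so its centre is at x≈16 mm. I'll check the nodule clearance before going down.

```bash
python3 -c "
from h import *
z=np.load('top0.npz');c={k:z[k] for k in z.files};p=c['p']
g=(p.max(2)<75).astype(np.uint8)[205:248,195:240]
P=np.array([onplane(c,195+x,205+y,35)[:2] for y,x in zip(*np.nonzero(g))])
M=np.array([528.4,-193]);u=np.array([.932,-.363]);v=np.array([.363,.932])
print('nodule ctr',P.mean(0),'in mouth x',((P-M)@u).min(),((P-M)@u).max(),'y',((P-M)@v).min(),((P-M)@v).max())"
```

```text
nodule ctr [495.57911943 -10.08283492] in mouth x -133.11601453671932 -61.329991666110224 y 131.60612491844932 201.88437608644344
```

>>> {"fn": "play_rows", "kwargs": {"claw": [85, 85, 85, 85, 85, 85, 85, 85, 85, 85], "linear": [[0, 0, 0.3], [0, 0, 0.8], [0, 0, 1.3], [0, 0, 1.8], [0, 0, 2.2], [0, 0, 2.5], [0, 0, 2.56], [0, 0, 2.56], [0, 0, 2.56], [0, 0, 2.56]], "spin": [0, 0, 0, 0, 0, 0, 0, 0, 0, 0]}}

```text
t: 11.7
eef_pos: [510.3, -186.7, 40.9]
ee_rot: [0.982, -0.186, 0.0, 0.0]
contact_force: [-1.4, 0.6, -0.0]
gripper_width: 0.995
finger_force: 0.0
```

>>> {"fn": "play_rows", "kwargs": {"claw": [75, 68, 62, 59, 57, 55, 52, 50, 50, 50], "linear": [[0, 0, 0], [0, 0, 0], [0, 0, 0], [0, 0, 0], [0, 0, 0], [0, 0, 0], [0, 0, 0], [0, 0, 0], [0, 0, 0], [0, 0, 0]], "spin": [0, 0, 0, 0, 0, 0, 0, 0, 0, 0], "newtons": 55}}

```text
t: 12.95
eef_pos: [510.0, -186.6, 40.8]
ee_rot: [0.982, -0.187, -0.0, -0.0]
contact_force: [-1.1, 0.6, 6.0]
gripper_width: 0.643
finger_force: 56.8
```

>>> {"fn": "play_rows", "kwargs": {"claw": [40, 40, 40, 40, 40, 40, 40, 40, 40, 40], "linear": [[0, 0, -0.03], [0, 0, -0.08], [0, 0, -0.15], [0, 0, -0.3], [0, 0, -0.5], [0, 0, -0.8], [0, 0, -1.1], [0, 0, -1.4], [0, 0, -1.6], [0, 0, -1.6]], "spin": [0, 0, 0, 0, 0, 0, 0, 0, 0, 0]}}

```text
t: 14.2
eef_pos: [510.3, -186.7, 81.0]
ee_rot: [0.982, -0.186, 0.0, 0.0]
contact_force: [-0.3, -0.3, -1.6]
gripper_width: 0.645
finger_force: 58.1
```

```bash
cat > tilt.py <<'E'
from h import *
import sys
p,d,c=grab("wrist"); save(sys.argv[1],p)
green=((p[...,1].astype(int)-p[...,0]>5)&(p[...,1]>45)&(d>0))
e=np.array(monitor.get_obs()["eef_pos"]); R=Ro.from_quat(monitor.get_obs()["ee_rot"]).as_matrix()
ys,xs=np.nonzero(green); P=np.array([R.T@(fromdepth(c,x,y,d[y,x])-e) for x,y in zip(xs,ys)])
k=(abs(P[:,1])<24)&(P[:,0]>-45)&(P[:,0]<115)&(abs(P[:,2])<60); P=P[k]
A=np.c_[P[:,0],P[:,1],np.ones(len(P))]; s,*_=np.linalg.lstsq(A,P[:,2],rcond=None)
print(len(P),"slope x (+=sag), y, z at TCP",s.round(4),"resid",np.std(A@s-P[:,2]).round(2),"x",P[:,0].min().round(1),P[:,0].max().round(1))
E
python3 tilt.py w6.png; python3 -c "
from h import *
go([585,214,85],3)"
```

```text
25779 slope x (+=sag), y, z at TCP [ 6.0000e-03  1.0000e-04 -9.5634e+00] resid 2.76 x -30.0 113.8
t 14.25 eef [ 510.1 -186.7   80.7] q [-0.35  0.44  1.94  0.    0.76  1.59] F [-0.17  0.07 -1.96] w 0.6413715975948423 linear [ -3.083 -16.01   -0.174] spin -3.062
[[0.93, -0.366, 0.0], [-0.366, -0.93, -0.0], [0.0, -0.0, -1.0]]
```

View pics/w6.png

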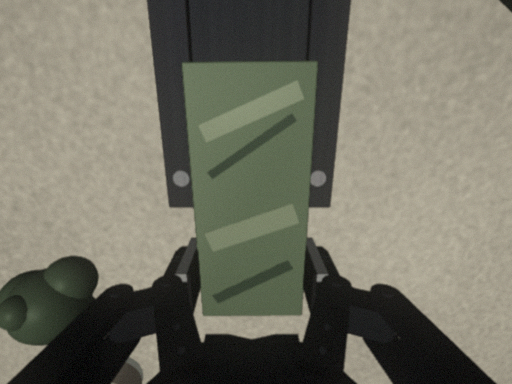

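The slab is held level, with a slope of about 0.006. The grip is low on the pads, though, so the tips may reach the tray floor before the slab does. I'll measure how far the tips stick out below it.

Run:
```python
from h import *
p,d,c=grab("wrist")
s=monitor.get_obs(); e=np.array(s["eef_pos"]); R=Ro.from_quat(s["ee_rot"]).as_matrix()
for (x0,x1) in((165,200),(306,340)):
  for y in range(225,305,6):
    r=[]
    for x in range(x0,x1,1):
        if d[y,x]>0:
            q=R.T@(fromdepth(c,x,y,d[y,x])-e)
            if 27<abs(q[1])<48 and abs(q[0])<25 and q[2]<22: r.append(q)
    if r: r=np.array(r); i=r[:,2].argmax(); print(y,len(r),r[i].round(1))
```

```text
231 1 [ 23.1 -27.3  -9.3]
237 7 [ 11.9 -32.    5. ]
243 9 [ 11.7 -30.2  -1.1]
249 22 [  8.  -40.3  -1.1]
255 26 [  8.  -40.8  -7.1]
261 28 [  4.7 -27.3  -7.7]
267 31 [  2.2 -27.1  -9.5]
273 35 [ -0.7 -27.1 -10.5]
279 34 [ -3.4 -27.1 -11.8]
285 34 [ -7.3 -27.3 -11.7]
291 33 [ -9.7 -27.2 -13.4]
297 28 [ -9.  -27.1 -18.8]
303 20 [ -8.5 -27.2 -23.6]
231 2 [22.6 28.  -8.5]
237 7 [11.8 33.1  5.3]
243 9 [11.8 30.7 -1.4]
249 21 [ 8.1 38.  -1.4]
255 25 [ 8.  39.2 -7.2]
261 27 [  7.2  39.7 -11.5]
267 31 [  5.6  27.5 -14.3]
273 34 [  3.1  27.4 -15.9]
279 34 [ -0.2  27.5 -16.2]
285 34 [ -2.8  27.5 -17.5]
291 33 [ -5.7  27.5 -18.3]
297 29 [ -9.2  27.7 -18.5]
303 23 [ -8.2  27.6 -24. ]
```

The tips reach about 8 mm below the underside. I'll set the slab back on the cradle, regrip about 8 mm higher, and lift again.

>>> {"fn": "play_rows", "kwargs": {"claw": [40, 40, 40, 40, 40, 40, 40, 40, 40, 40], "linear": [[0, 0, 0.2], [0, 0, 0.5], [0, 0, 0.8], [0, 0, 1.1], [0, 0, 1.3], [0, 0, 1.42], [0, 0, 1.5], [0, 0, 1.55], [0, 0, 1.58], [0, 0, 1.58]], "spin": [0, 0, 0, 0, 0, 0, 0, 0, 0, 0]}}

```text
t: 15.55
eef_pos: [510.1, -186.7, 41.1]
ee_rot: [0.982, -0.187, 0.0, -0.0]
contact_force: [-0.9, 0.7, -1.5]
gripper_width: 0.64
finger_force: 58.1
```

>>> {"fn": "play_rows", "kwargs": {"claw": [40, 40, 40, 54, 58, 62, 66, 72, 78, 78], "linear": [[0, 0, 0.01], [0, 0, 0.02], [0, 0, 0.02], [0, 0, 0.02], [0, 0, 0.02], [0, 0, 0.02], [0, 0, 0.02], [0, 0, 0.02], [0, 0, 0.02], [0, 0, 0.02]], "spin": [0, 0, 0, 0, 0, 0, 0, 0, 0, 0]}}

```text
t: 16.8
eef_pos: [510.0, -186.6, 40.5]
ee_rot: [0.982, -0.186, 0.0, -0.0]
contact_force: [-0.4, 0.7, 0.2]
gripper_width: 0.915
finger_force: 0.0
```

>>> {"fn": "play_rows", "kwargs": {"claw": [78, 78, 78, 70, 64, 60, 56, 50, 40, 40], "linear": [[0.05, 0, -0.15], [0.15, 0, -0.35], [0.15, 0, -0.35], [0.15, 0, -0.35], [0.15, 0, -0.35], [0.15, 0, -0.35], [0.15, 0, -0.35], [0.15, 0, -0.35], [0.15, 0, -0.35], [0.15, 0, -0.35]], "spin": [0, 0, 0, 0, 0, 0, 0, 0, 0, 0], "newtons": 60}}

```text
t: 18.05
eef_pos: [513.4, -187.9, 49.6]
ee_rot: [0.982, -0.186, -0.0, -0.0]
contact_force: [-2.7, 1.5, 5.7]
gripper_width: 0.634
finger_force: 61.8
```

>>> {"fn": "play_rows", "kwargs": {"claw": [40, 40, 40, 40, 40, 40, 40, 40, 40, 40], "linear": [[0, 0, -0.03], [0, 0, -0.08], [0, 0, -0.15], [0, 0, -0.3], [0, 0, -0.5], [0, 0, -0.8], [0, 0, -1.1], [0, 0, -1.4], [0, 0, -1.6], [0, 0, -1.6]], "spin": [0, 0, 0, 0, 0, 0, 0, 0, 0, 0]}}

```text
t: 19.3
eef_pos: [513.8, -188.1, 89.8]
ee_rot: [0.982, -0.186, 0.0, 0.0]
contact_force: [-0.2, -0.2, -1.2]
gripper_width: 0.639
finger_force: 63.2
```

```bash
python3 tilt.py w7.png; python3 -c "
from h import *
go([585,214,150],-3)
z=np.load('top0.npz');c={k:z[k] for k in z.files}
p=c['p'];w=(p.min(2)>150).astype(np.uint8)[130:250,85:170]
P=np.array([onplane(c,85+x,130+y,5)[:2] for y,x in zip(*np.nonzero(w))],np.float32);print(cv2.minAreaRect(P))"
```

```text
22224 slope x (+=sag), y, z at TCP [ 0.0058 -0.001  -0.6885] resid 2.42 x -33.7 114.6
t 19.35 eef [ 513.6 -188.    89.4] q [-0.35  0.43  1.92  0.    0.78  1.59] F [-1.72  0.32 -1.81] w 0.6326507754385854 linear [ -3.234 -16.009  -2.423] spin -2.312
[[0.93, -0.366, 0.0], [-0.366, -0.93, -0.0], [0.0, -0.0, -1.0]]
((592.8075561523438, 222.8045654296875), (153.02243041992188, 256.0605163574219), 86.93900299072266)
```

>>> {"fn": "play_rows", "kwargs": {"claw": [40, 40, 40, 40, 40, 40, 40, 40, 40, 40], "linear": [[0, 0, -0.4], [0, 0, -1.2], [0, 0, -2], [-0.1, -0.3, -2.6], [-0.3, -1, -2.8], [-0.55, -1.9, -2.8], [-0.85, -2.9, -2.8], [-1.15, -4, -2.8], [-1.4, -4.8, -2.8], [-1.5, -5.2, -2.8]], "spin": [0, 0, 0, -0.05, -0.2, -0.3, -0.45, -0.6, -0.7, -0.77]}}

```text
t: 20.6
eef_pos: [525.8, -51.4, 158.9]
ee_rot: [0.991, -0.132, -0.001, -0.0]
contact_force: [0.6, -0.7, -2.2]
gripper_width: 0.635
finger_force: 63.4
```

```bash
python3 tilt.py w8.png; python3 -c "
from h import *
go([552,216,160],-3)"
```

```text
22176 slope x (+=sag), y, z at TCP [ 0.0016 -0.0016 -0.1925] resid 0.6 x -34.2 95.8
t 20.65 eef [526.  -51.1 158.9] q [-0.1   0.31  1.92  0.    0.92  1.74] F [ 0.34  0.96 -2.32] w 0.6297873035816207 linear [ -1.796 -10.581  -0.036] spin -1.523
[[0.965, -0.262, -0.001], [-0.262, -0.965, 0.001], [-0.001, -0.0, -1.0]]
```

>>> {"fn": "play_rows", "kwargs": {"claw": [40, 40, 40, 40, 40, 40, 40, 40, 40, 40], "linear": [[-0.05, -0.4, 0], [-0.2, -1.4, 0], [-0.5, -2.8, 0], [-0.75, -4.3, 0], [-1, -5.8, 0], [-1.25, -7.3, 0], [-1.45, -8.7, 0], [-1.65, -9.8, 0], [-1.78, -10.4, 0], [-1.8, -10.6, 0]], "spin": [-0.05, -0.2, -0.4, -0.6, -0.8, -1.05, -1.25, -1.4, -1.5, -1.52]}}

```text
t: 21.9
eef_pos: [552.9, 214.4, 159.1]
ee_rot: [1.0, -0.027, -0.0, 0.0]
contact_force: [-0.7, 0.3, -1.9]
gripper_width: 0.634
finger_force: 63.5
```

```bash
python3 tilt.py w9.png; python3 -c "
from h import *
go([552,216,20],-3)
p,d,c=grab('wrist')
save('w9.png',p)"
```

```text
22021 slope x (+=sag), y, z at TCP [ 0.0014 -0.0012 -0.2192] resid 0.6 x -33.9 95.8
t 21.95 eef [553.  214.4 159.1] q [ 0.37  0.4   1.78 -0.    0.96  1.99] F [-0.89 -0.15 -1.51] w 0.6346507634531365 linear [-0.042 -0.062  5.566] spin -0.02
[[0.998, -0.055, -0.0], [-0.055, -0.998, -0.0], [-0.0, 0.0, -1.0]]
```

View pics/w9.png

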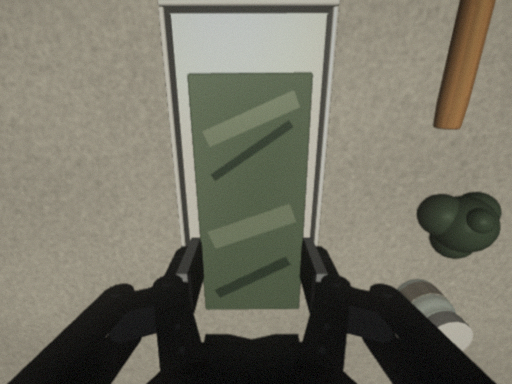

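The slab is centred and aligned over the tray (slab cols 190-312, tray cols 165-335). Going down.

>>> {"fn": "play_rows", "kwargs": {"claw": [40, 40, 40, 40, 40, 40, 40, 40, 40, 40], "linear": [[0, 0, 0.3], [0, 0, 1], [0, 0, 1.9], [0, 0, 2.8], [0, 0, 3.7], [0, 0, 4.5], [0, 0, 5], [0, 0, 5.25], [0, 0, 5.35], [0, 0, 5.36]], "spin": [0, 0, 0, 0, 0, 0, 0, 0, 0, 0]}}

```text
t: 23.25
eef_pos: [553.3, 214.3, 25.6]
ee_rot: [1.0, -0.028, 0.0, -0.0]
contact_force: [0.1, -0.8, -1.6]
gripper_width: 0.634
finger_force: 63.4
```

>>> {"fn": "play_rows", "kwargs": {"claw": [40, 40, 40, 40, 40, 40, 40, 40, 40, 40], "linear": [[0, 0, 0.08], [0, 0, 0.16], [0, 0, 0.24], [0, 0, 0.28], [0, 0, 0.3], [0, 0, 0.32], [0, 0, 0.34], [0, 0, 0.36], [0, 0, 0.36], [0, 0, 0.36]], "spin": [0, 0, 0, 0, 0, 0, 0, 0, 0, 0]}}

```text
t: 24.5
eef_pos: [553.0, 214.2, 16.3]
ee_rot: [1.0, -0.028, 0.0, -0.0]
contact_force: [0.3, 0.3, -2.3]
gripper_width: 0.635
finger_force: 63.4
```

Not touching yet. I expect contact at about z 14.5.

>>> {"fn": "play_rows", "kwargs": {"claw": [40, 40, 40, 40, 40, 40, 40, 40, 40, 40], "linear": [[0, 0, 0.01], [0, 0, 0.02], [0, 0, 0.03], [0, 0, 0.04], [0, 0, 0.05], [0, 0, 0.06], [0, 0, 0.06], [0, 0, 0.06], [0, 0, 0.06], [0, 0, 0.06]], "spin": [0, 0, 0, 0, 0, 0, 0, 0, 0, 0]}}

```text
t: 25.75
eef_pos: [553.0, 214.1, 15.4]
ee_rot: [1.0, -0.028, 0.0, -0.0]
contact_force: [-3.0, -1.5, 7.2]
gripper_width: 0.63
finger_force: 68.5
```

>>> {"fn": "play_rows", "kwargs": {"claw": [54, 56, 58, 60, 63, 66, 70, 74, 74, 74], "linear": [[0, 0, -0.01], [0, 0, -0.01], [0, 0, -0.01], [0, 0, -0.01], [0, 0, -0.01], [0, 0, -0.01], [0, 0, -0.01], [0, 0, -0.01], [0, 0, -0.01], [0, 0, -0.01]], "spin": [0, 0, 0, 0, 0, 0, 0, 0, 0, 0]}}

```text
t: 27.0
eef_pos: [553.0, 214.1, 15.1]
ee_rot: [1.0, -0.028, 0.0, -0.0]
contact_force: [-0.5, -0.4, -0.6]
gripper_width: 0.866
finger_force: 0.0
```

>>> {"fn": "play_rows", "kwargs": {"claw": [74, 74, 74, 74, 74, 74, 74, 74, 74, 74], "linear": [[0, 0, -0.2], [0, 0, -0.6], [0, 0, -1.2], [0, 0, -2], [0, 0, -2.8], [0, 0, -3.6], [0, 0, -4.4], [0, 0, -5], [0, 0, -5], [0, 0, -5]], "spin": [0, 0, 0, 0, 0, 0, 0, 0, 0, 0]}}

```text
t: 28.25
eef_pos: [552.6, 214.0, 139.7]
ee_rot: [1.0, -0.028, -0.0, 0.0]
contact_force: [-0.3, -0.0, -0.8]
gripper_width: 0.868
finger_force: 0.0
```

Run:
```python
from h import *
p,d,c=grab("wrist"); save("w10.png",p)
g=((p[...,1].astype(int)-p[...,0]>5)&(p[...,1]>45)&(d>0)); ys,xs=np.nonzero(g)
P=np.array([fromdepth(c,x,y,d[y,x]) for x,y in zip(xs,ys)])
k=(np.hypot(P[:,0]-585,P[:,1]-214)<85)&(P[:,2]<60); P=P[k]; P=P[abs(P[:,2]-np.median(P[:,2]))<6]
A=np.c_[P[:,:2]-[585,214],np.ones(len(P))]; print(len(P),np.linalg.lstsq(A,P[:,2],rcond=None)[0].round(4),cv2.minAreaRect(P[:,:2].astype(np.float32)))
print(monitor.get_obs()["contact_force"])
```

```text
7090 [ 1.90000e-03 -6.00000e-04  1.50551e+01] ((585.36669921875, 234.31658935546875), (99.9459228515625, 129.3636932373047), 86.99944305419922)
[ 0.07087269 -0.15560862 -0.79589917]
```

View pics/w10.png

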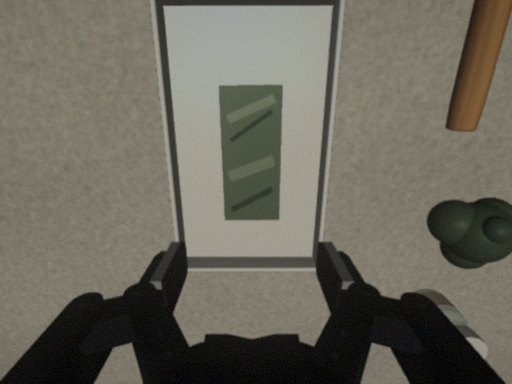

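The slab lies flat near the tray's centre (cols 220-282, rows 85-220), top at about 15 mm, tilt about 0.002 rad. The arm is clear, so I'm handing in.

```bash
python3 -c "
from plant import order
print(order.hand_in())"
```

```text
the job is handed in; nothing more can be done
None
```

The job is handed in, though no verdict came back: the slab is lying flat and let go near the centre of the tray floor, and I saw no sign that the rough stone, jar or hammer moved; on the way I set the slab back on the cradle once to regrip it higher.

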